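Unload a sole from its pin jig

ROBOT

A 6-joint arm with a two-finger parallel gripper is mounted at the origin on the work surface. World frame = base frame: x ahead of the robot, y to its left, z up, the work surface at z = 0. Lengths are in mm, angles in rad, forces in N, time in s.
With the tool pointing down it reaches from about 250 to 775 mm from the base axis. Payload 4 kg.
Tool frame: the origin (TCP) lies at the very end of the fingers, on their centre line; the grasp point (between the pads) lies tcp_to_grasp behind it (tcp_to_grasp is the distance from the TCP to the grasp point, in mm); z points along the fingers, y is the direction in which the jaws open and shut (so a half turn about z gives the same grasp; the last joint's range is limited). The gripper opens to 94 mm and grips with 3 to 60 N. Pads are 16 mm wide; open, the fingers measure 119 mm over their backs; the gripper's body (75 mm by 177 mm) begins 78 mm behind the grasp point.
Start: joints at [1.105, 0.087, 1.371, -0, 1.684, -0.103], TCP at [195.202, 514.214, 205.506] pointing down, gripper open.
Joint ranges: [-3.1, 3.1], [-0.76, 2.03], [0.27, 2.55], [-1.08, 4.22], [0.17, 2.65], [-2.57, 2.57]. Speed limits (rad/s): [2.79, 2.79, 3.14, 3.14, 3.14, 3.14].

INTERFACE

Orientations are given as a rotation vector (axis times angle).
In Python, from bench import * gives the robot as it stands.
- The arm moves only by the tool apply_moves, never from a script. Its arguments are lists of equal length, an entry for each row: "linear": the shift along the tool's x, y, z in m, a list of three; "turn": the turn, a rotation vector about the tool's x, y, z in rad, a list of three; "fingers": the finger opening in m, from 0 to 0.094. In form: {"linear": [[dx, dy, dz], ...], "turn": [[wx, wy, wz], ...], "fingers": [fingers, ...]}. A call has 1 to 20 rows; each row is the pose to reach, as a shift and turn from the pose measured when the call began, along the tool's axes at that moment; what a row does not reach only later rows make up. A row lasts 1/12 s, in which the tool goes at most 41.7 mm and 7.16 degrees, less where a joint would pass 70% of its speed; a pose out of reach is approached as far as the arm can. A call with a gripper value outside its range is refused whole. The fingers move at their own pace and stop on an object; "grip_force" is the grip in N (left out, the last holds). Time passes only in rows, so rows that repeat a pose let the fingers close. It gives the time, the measured TCP pose, the force and the opening at its end, in the units of the state.
- read_state(): the state, without advancing time (a new reading comes with each control period).
- camera(name): name is "side" or "top" or "wrist"; returns the picture (400x640x3 uint8, red, green, blue); there is no depth.
- get_calibration(name): a dict with "intrinsics" (3x3 intrinsics, pixels), "k1" (the pictures are not rectified: a ray, as slopes to the right and down, at radius r is drawn at 1 + k1 r^2 times it, then the intrinsics apply), "R" (3x3) and "t" (3): a world point X has camera coordinates R X + t; the wrist camera has in their place "tool_from_camera" (4x4, takes a point from camera to tool coordinates, whose origin is the TCP and whose axes are the flange's). Camera axes: x right, y down, z forward; pixel columns grow to the right and rows downward; lengths in mm; the calibration is good to about 2 mm. A picture is of the moment at which its call begins: read the wrist's pose just before it. get_calibration takes no time and is no camera call.
- sign_off(): hands the job in, once; it reports no verdict.
The state is a dict: "time_s": time; "q": joint angles; "qvel": joint speeds; "joint_efforts": joint torques, N m; "ee_pos": TCP position; "tool_rot": TCP orientation; "force": force on the tool from outside, world axes, zero at the start; "torque": the same for the moment, N m; "finger_gap": opening from 0.0 (shut) to 1.0 (fully open).
Only numpy, scipy, OpenCV 4.12 (cv2) and the standard library are available. Lean on these libraries where they do the work, as an engineer would, in place of code of your own. Each camera call takes 0.05 s, during which the arm holds its last target. There are 200 camera calls.

TASK

Unload the shoe sole from the jig: lift the metal nest plate level and straight up off its two locating pins without cocking it, and set it down flat, centred and lengthwise on the cork-topped rest. Then take out the blue sole and lay it flat, the same side up, on the free half of the glass disc, side by side with its mate, lengths parallel and not touching. Set both down without dropping them, leave the mate, the glue tin and the shoe anvil where they are, and let go.

Things in the scene. Friction and masses are not known exactly. Their poses are not given: they have to be found in the camera images.
- jig: Fixed sole jig, 210 x 120 mm; origin: centre of its underside, x lengthwise, z up. Wood block in the middle 130 (x) x 38 mm, top 36 mm up, carries the sole. Green ledges across the ends (x = 82 to 96 and -96 to -82 mm), top 62 mm up, carry the nest plate. From them two 8 mm steel pins rise 50 mm (tips 112 mm up) at (x, y) = (88, 32) and (-88, -32) mm.
- plate_handle (a point): Centre of the wooden handle bar of the aluminium nest plate (about 0.5 kg, 198 x 96 x 12 mm, x lengthwise, z up). Bar along x above the plate's centre of mass: 100 long, 20 wide, 22 high, 22 mm clear above the plate on two posts at x = +-40; this point is 45 mm above the plate's underside. At the start it lies on the jig's ledges, pins in its 10 mm holes; it clears them after 50 mm.
- rest_top (a point): Centre of the top of the fixed wooden rest, 48 mm above the bench; x lengthwise, z up. Board 200 x 120 mm with two cork-topped rails across it (24 wide, 110 long in y) at x = +-60 mm. The plate lies on the rails, its length along the rest's length, either way round.
- sole_mid (a point): Middle of the blue sole (waist, half-way up its 16 mm thickness); 0.12 kg; x to the toe, z up. 150 long, 60 wide at the ball (x = 30), 50 with straight sides at the waist and heel (x = -50 to 13), where a 46 mm round lift at x = -51 stands 6 mm higher. At the start it lies along the jig's block, overhanging its sides, underside 36 mm above the bench, under the nest plate.
- glass_top (a point): Centre of the top face of the fixed round glass disc, 260 mm across, 18 mm above the bench.
- mate_mid (a point): Middle (waist, half-way up) of the mate: a like blue sole, mirrored, lying loose on one half of the glass about 50 mm from the disc's centre, the other half being free; x to its toe, z up. Not to be moved.
- tin: Glue tin, loose, 72 mm across, 110 mm high; origin at the centre of its underside. Not to be moved.
- anvil: Iron shoe anvil, loose: round foot 90 mm across, sole-shaped head 134 (x) x 60 mm, its top 139 mm above the bench; origin at the centre of its underside. Not to be moved.
There are look-alikes about, which are no part of the job. Leave any pink look-alike of the part that bears plate_handle alone.

How it is judged (in metres and radians):
On the way, in this order (a step that is already met when the one before it is completed fails the run):
1. the nest plate is lifted level clear of the pin tips, above the jig (z of plate_handle in the frame of jig above 0.159 m and horizontal distance between plate_handle and jig below 0.08 m and angle between plate_handle's own z axis and vertical below 0.15 rad), for 0.05 s.
2. the plate lies flat, centred and lengthwise on the rest, let go (z of plate_handle in the frame of rest_top between 0.04 and 0.05 m and horizontal distance between plate_handle and rest_top below 0.03 m and angle between plate_handle's own z axis and vertical below 0.06 rad and angle between the x axis of plate_handle and the x axis of rest_top, either way round below 0.26 rad and contact force between the fingers and plate below 0.1 N and linear speed of plate below 0.02 m/s), for 0.2 s.
3. the sole is lifted off the jig's block (z of sole_mid in the frame of jig above 0.065 m).
At the end, for the whole second after the job is handed in: Plate flat on the rest (5 mm, 0.06 rad), centred within 30 mm, lengthwise within 0.26 rad; sole flat and same side up on the glass (4 mm, 0.06 rad), within 90 mm of its centre, parallel to the mate within 0.35 rad, not touching it; both still and released (z of plate_handle in the frame of rest_top between 0.04 and 0.05 m and horizontal distance between plate_handle and rest_top below 0.03 m and angle between each of plate_handle, sole_mid's own z axis and vertical below 0.06 rad and angle between the x axis of plate_handle and the x axis of rest_top, either way round below 0.26 rad and z of sole_mid in the frame of glass_top between 0.004 and 0.012 m and horizontal distance between sole_mid and glass_top below 0.09 m and angle between the x axis of sole_mid and the x axis of mate_mid, either way round below 0.35 rad and contact force between sole and mate below 0.2 N and linear speed of each of plate, sole below 0.02 m/s).
It fails at once if the plate is cocked by more than 0.09 rad (5 degrees) while on its pins (angle between plate_handle's own z axis and vertical above 0.09 rad and z of plate_handle in the frame of jig below 0.155 m and horizontal distance between plate_handle and jig below 0.03 m).
It fails at once if the plate is dropped on the rest (faster than 0.45 m/s within 15 mm of it) (linear speed of plate above 0.45 m/s and z of plate_handle in the frame of rest_top below 0.06 m and horizontal distance between plate_handle and rest_top below 0.1 m).
It fails at once if the sole is dropped on the glass (faster than 0.45 m/s within 15 mm of it) (linear speed of sole above 0.45 m/s and z of sole_mid in the frame of glass_top below 0.023 m and horizontal distance between sole_mid and glass_top below 0.13 m).
It fails at once if the mate is moved by more than 15 mm (distance of mate_mid from where it was at the start of the episode above 0.015 m).
It fails at once if the glue tin or the shoe anvil is moved by more than 20 mm (distance of any of tin, anvil from where it was at the start of the episode above 0.02 m).
It also fails if it takes over 61 s, if anything falls off the work surface, if the arm or the gripper's body presses on something with over 40 N, if the wrist force passes 120 N, or if a joint passes its speed limit or range.

## Working session

There is one attempt and no reset: what is moved stays moved. The work goes in short steps, Python scripts to look and compute and a tool call to move; the robot and the scene stay as the last step left them, time stands still between calls to the robot, and variables do not carry over. Pictures are saved under pics/ and viewed, about 8 in all and at most 12, crops included, and the job is handed in when it is done.

Besides the shell and the picture viewer there is one more tool, called after ">>>" in YAML: its name, and indented under it one key for each argument. apply_moves: Moves the arm, as the interface text tells. Its arguments: {"type":"object","properties":{"linear":{"type":"array","items":{"type":"array","items":{"type":"number"}}},"turn":{"type":"array","items":{"type":"array","items":{"type":"number"}}},"fingers":{"type":"array","items":{"type":"number"}},"grip_force":{"type":"number"}},"required":["linear","turn","fingers"]}

```bash
mkdir -p pics; python3 - <<'E'
from bench import *
import cv2,numpy as np
for n in ("top","side"):
    cv2.imwrite(f"pics/{n}0.png",camera(n)[:,:,::-1])
    c=get_calibration(n);print(n,c)
print(get_calibration("wrist"));print(read_state())
try: print(tcp_to_grasp)
except Exception as e: print(e)
E
```

```text
top {'intrinsics': array([[361.240543  ,   0.        , 322.63571679],
       [  0.        , 361.240543  , 195.45100568],
       [  0.        ,   0.        ,   1.        ]]), 'k1': -0.01592121472087712, 'R': array([[-0.13389596, -0.99098991, -0.00329693],
       [-0.96330772,  0.13093521, -0.23429513],
       [ 0.2326158 , -0.02819521, -0.97215993]]), 't': array([ -71.63129425,  541.73687649, 1129.23659325])}
side {'intrinsics': array([[510.9805684 ,   0.        , 323.55048422],
       [  0.        , 510.9805684 , 206.3008953 ],
       [  0.        ,   0.        ,   1.        ]]), 'k1': 0.006258462329047205, 'R': array([[ 7.42018526e-01, -6.70379326e-01,  2.59201810e-04],
       [-3.91568352e-01, -4.33726558e-01, -8.11514324e-01],
       [ 5.44134848e-01,  6.02057167e-01, -5.84332469e-01]]), 't': array([-473.94301459,  224.29395996, 1482.02881962])}
{'intrinsics': array([[317.0140129 ,   0.        , 316.66389997],
       [  0.        , 317.0140129 , 201.74154564],
       [  0.        ,   0.        ,   1.        ]]), 'k1': -0.0033244846942045024, 'tool_from_camera': array([[-2.38428551
[... 285 characters left out ...]
0000e+00,
         1.00000000e+00]])}
{'time_s': 0.1, 'q': array([ 1.10487293e+00,  8.78909561e-02,  1.37209272e+00,  2.56585688e-06,
        1.68361904e+00, -1.03113955e-01]), 'qvel': array([-0.00096154, -0.00193535, -0.00306955, -0.00013703,  0.00117098,
        0.00010576]), 'joint_efforts': array([ 1.95233144e-03, -3.41253519e+01, -3.03302550e+01,  7.20432610e-02,
        3.03772150e-02, -8.60901196e-05]), 'ee_pos': array([194.98139871, 513.74448081, 204.42112461]), 'tool_rot': array([-5.66676264e-01, -3.08948428e+00,  3.02879504e-03]), 'force': array([-0.28563479, -0.57491923,  0.07143909]), 'torque': array([-0.02024378,  0.00672934,  0.03666575]), 'finger_gap': 1.0021458371869523}
18.8
```

View pics/top0.png

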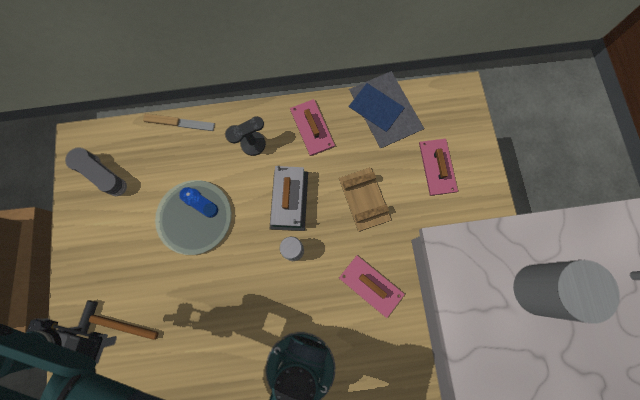

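View pics/side0.png

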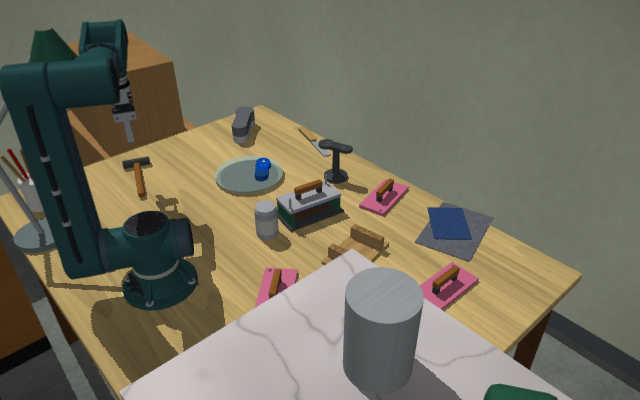

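The top picture shows the grey aluminium nest plate on the jig at (288,197). The pink look-alikes are at (312,127), (438,166) and (373,286). The rest is at (365,198), the glass at (195,217) with the mate at (199,203), the tin at (291,248) and the anvil at (247,135). Only the grey plate sits on a jig with pins, so it is the one meant. I'll enlarge it to confirm.

```bash
cat > h.py <<'E'
from bench import *
import numpy as np, cv2
from scipy.spatial.transform import Rotation as Rn
def cam(n,s=None):
    c=get_calibration(n);K=c["intrinsics"];k=c["k1"]
    if n=="wrist":
        T=np.array(c["tool_from_camera"]);Rt=Rn.from_rotvec(s["tool_rot"]).as_matrix()
        Rw=Rt@T[:3,:3];o=Rt@T[:3,3]+s["ee_pos"]
    else:
        Rw=c["R"].T;o=-Rw@c["t"]
    return K,k,Rw,o
def ray(C,uv,z):
    K,k,Rw,o=C
    d=np.array([(uv[0]-K[0,2])/K[0,0],(uv[1]-K[1,2])/K[1,1]]);x=d.copy()
    for _ in range(20): x=d/(1+k*(x@x))
    v=Rw@np.array([x[0],x[1],1]);return o+v*(z-o[2])/v[2]
def proj(C,X):
    K,k,Rw,o=C;p=Rw.T@(np.asarray(X,float)-o);x=p[:2]/p[2];x=x*(1+k*(x@x));return x*[K[0,0],K[1,1]]+K[:2,2]
E
python3 - <<'E'
from h import *
im=cv2.imread("pics/top0.png")[110:270,140:420]
cv2.imwrite("pics/top0c.png",cv2.resize(im,None,fx=2.85,fy=2.85,interpolation=cv2.INTER_CUBIC))
C=cam("top")
for n,uv,z in [("handle",(287,193),118),("rest",(365,199),48),("glass",(195,217),18),("mate",(199,203),34),("tin",(291,248),110),("anvilhead",(245,129),139)]:
    print(n,ray(C,uv,z).round(0))
E
```

```text
handle [537. -32. 118.]
rest [ 500. -283.   48.]
glass [522. 295.  18.]
mate [565. 273.  34.]
tin [365. -24. 110.]
anvilhead [763.  78. 139.]
```

View pics/top0c.png

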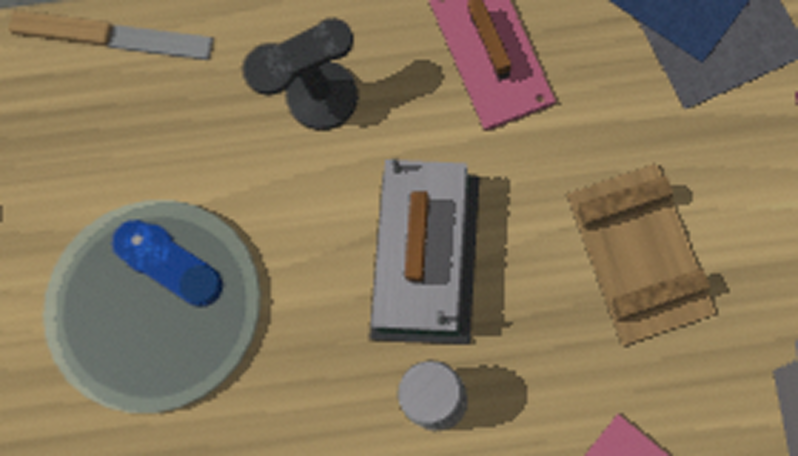

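The crop confirms it: the grey plate at crop px (420,245) with both pins showing at (396,165) and (442,320), and its handle ends at (417,193) and (411,281). The rest shows two rails, and the mate is on the upper half of the glass.

```bash
cat >> h.py <<'E'
def rel(s,target,yaw):
    """shift & turn (tool axes) to bring TCP to target mm, tool down, jaw axis (tool y) at world angle yaw (mod pi)"""
    R0=Rn.from_rotvec(s["tool_rot"]);best=None
    for k in (0,np.pi):
        y=np.array([np.cos(yaw+k),np.sin(yaw+k),0]);z=np.array([0,0,-1.]);x=np.cross(y,z)
        w=(R0.inv()*Rn.from_matrix(np.column_stack([x,y,z]))).as_rotvec()
        if best is None or np.linalg.norm(w)<np.linalg.norm(best): best=w
    return (R0.inv().apply(np.array(target)-s["ee_pos"])/1000).round(4),best.round(4)
E
python3 - <<'E'
from h import *
C=cam("top")
def c(u,v,z): return ray(C,(u/2.85+140,v/2.85+110),z)
def ang(a,b): d=a-b;return np.degrees(np.arctan2(d[1],d[0])).round(1)
a,b=c(418,193,118),c(413,281,118);print("bar",a.round(),b.round(),np.linalg.norm(a-b),(a+b)/2,ang(a,b))
P=[c(*p,74) for p in [(388,160),(467,165),(463,333),(372,328)]];print("plate",np.mean(P,0),ang(P[0],P[3]),ang(P[1],P[2]),np.linalg.norm(P[0]-P[3]),np.linalg.norm(P[0]-P[1]))
# rest rails tops
a,b=c(629,199,48),c(662,296,48);print("rails",a.round(),b.round(),np.linalg.norm(a-b),(a+b)/2,ang(a,b))
B=[c(*p,30) for p in [(568,194),(660,164),(718,313),(626,346)]];print("board",np.mean(B,0),ang(B[0],B[3]),ang(B[1],B[2]),np.linalg.norm(B[0]-B[3]))
G=[c(*p,18) for p in [(45,305),(262,295),(150,200),(157,412)]];print("glass",np.array(G).round(),np.mean(G,0))
a,b=c(137,240,34),c(204,285,40);print("mate",a.round(),b.round(),ang(a,b))
s=read_state();R=Rn.from_rotvec(s["tool_rot"]).as_matrix();print(R.round(3))
print(rel(s,(537,-32,260),np.radians(90)))
E
```

```text
bar [587. -36. 118.] [488. -20. 118.] 100.49010849441628 [537.90731547 -27.97827229 118.        ] -9.5
plate [538.50388154 -31.63902151  74.        ] -11.2 -8.3 199.20460824221928 93.01512124514467
rails [ 568. -279.   48.] [ 447. -299.   48.] 122.33669814924005 [ 507.26886924 -288.87550419   48.        ] 9.1
board [ 504.47948148 -287.32108887   30.        ] 11.9 11.1 195.73227263698413
glass [[540. 428.  18.]
 [517. 169.  18.]
 [653. 296.  18.]
 [395. 301.  18.]] [526.5098184  298.54291568  18.        ]
mate [600. 309.  34.] [533. 231.  40.] 49.3
[[-0.935  0.355 -0.001]
 [ 0.355  0.935 -0.002]
 [ 0.    -0.002 -1.   ]]
(array([-0.5134, -0.3889, -0.0549]), array([-0.0019, -0.0006, -0.3628]))
```

Sizes check out: bar 100, plate 199x93, rail spacing 122, glass 259. I'll go above the plate.

```bash
python3 - <<'E'
from h import *
s=read_state();print(rel(s,(538,-29,250),np.radians(80.3)))
E
```

```text
(array([-0.5133, -0.3858, -0.0449]), array([-0.002 , -0.0004, -0.1935]))
```

>>> apply_moves:
  linear:
    - [-0.513, -0.386, -0.045]
    - [-0.513, -0.386, -0.045]
    - [-0.513, -0.386, -0.045]
    - [-0.513, -0.386, -0.045]
    - [-0.513, -0.386, -0.045]
    - [-0.513, -0.386, -0.045]
    - [-0.513, -0.386, -0.045]
    - [-0.513, -0.386, -0.045]
    - [-0.513, -0.386, -0.045]
    - [-0.513, -0.386, -0.045]
    - [-0.513, -0.386, -0.045]
    - [-0.513, -0.386, -0.045]
    - [-0.513, -0.386, -0.045]
    - [-0.513, -0.386, -0.045]
    - [-0.513, -0.386, -0.045]
    - [-0.513, -0.386, -0.045]
    - [-0.513, -0.386, -0.045]
    - [-0.513, -0.386, -0.045]
    - [-0.513, -0.386, -0.045]
    - [-0.513, -0.386, -0.045]
  turn:
    - [-0.002, 0, -0.1935]
    - [-0.002, 0, -0.1935]
    - [-0.002, 0, -0.1935]
    - [-0.002, 0, -0.1935]
    - [-0.002, 0, -0.1935]
    - [-0.002, 0, -0.1935]
    - [-0.002, 0, -0.1935]
    - [-0.002, 0, -0.1935]
    - [-0.002, 0, -0.1935]
    - [-0.002, 0, -0.1935]
    - [-0.002, 0, -0.1935]
    - [-0.002, 0, -0.1935]
    - [-0.002, 0, -0.1935]
    - [-0.002, 0, -0.1935]
    - [-0.002, 0, -0.1935]
    - [-0.002, 0, -0.1935]
    - [-0.002, 0, -0.1935]
    - [-0.002, 0, -0.1935]
    - [-0.002, 0, -0.1935]
    - [-0.002, 0, -0.1935]
  fingers: [0.094, 0.094, 0.094, 0.094, 0.094, 0.094, 0.094, 0.094, 0.094, 0.094, 0.094, 0.094, 0.094, 0.094, 0.094, 0.094, 0.094, 0.094, 0.094, 0.094]

```text
time_s: 1.77
ee_pos: [537.0, -27.8, 250.1]
tool_rot: [-0.263, -3.13, -0.001]
force: [-0.6, -0.3, -0.5]
finger_gap: 1.0
```

```bash
cat > look.py <<'E'
from h import *
import sys,pickle
s=read_state();im=camera("wrist");n=sys.argv[1]
cv2.imwrite(f"pics/{n}.png",im[:,:,::-1]);pickle.dump(s,open(f"{n}.pkl","wb"));print(s["time_s"],s["ee_pos"],s["tool_rot"],s["force"],s["finger_gap"])
E
python3 look.py w1
```

```text
1.7667 [536.97513654 -27.7647888  250.08871818] [-2.62844707e-01 -3.12982570e+00 -9.51152344e-04] [-0.59106158 -0.27434613 -0.51774477] 1.000129438986295
```

View pics/w1.png

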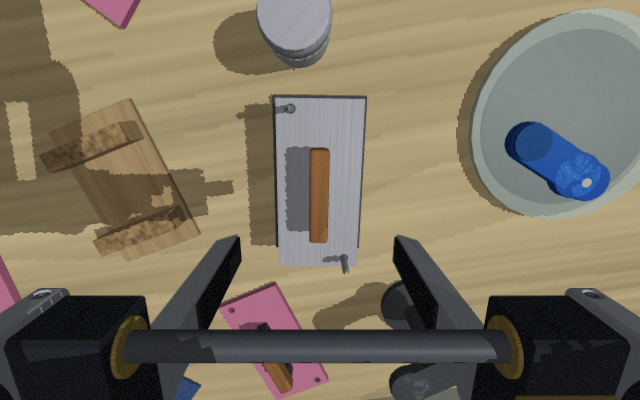

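The wrist view shows the bar from (319,149) to (318,242), the plate corners at (274,96), (366,97), (358,267) and (280,267), the rest's rails at left (91,147) and (137,231), and the mate's heel lift at (534,142) with its toe towards (590,182).

```bash
python3 - <<'E'
from h import *
import pickle
s=pickle.load(open("w1.pkl","rb"));C=cam("wrist",s)
c=lambda u,v,z: ray(C,(u,v),z)
def ang(a,b): d=a-b;return np.degrees(np.arctan2(d[1],d[0])).round(1)
a,b=c(319.5,149,118),c(318.5,242,118);print("bar",a.round(),b.round(),np.linalg.norm(a-b),(a+b)/2,ang(b,a))
P=[c(*p,74) for p in [(275,96),(366,97),(358,267),(280,267)]];print("plate",np.mean(P,0),ang(P[3],P[0]),ang(P[2],P[1]),np.linalg.norm(P[0]-P[3]),np.linalg.norm(P[0]-P[1]))
# edges of bar via rows
a,b=c(91,147,48),c(137,231,48);print("rails",a.round(),b.round(),np.linalg.norm(a-b),(a+b)/2,ang(b,a))
a,b=c(534,142,40),c(590,182,34);print("mate",a.round(),b.round(),ang(b,a),(a+b)/2,np.linalg.norm(a-b))
E
```

```text
bar [493. -17. 118.] [590. -34. 118.] 98.45951187374975 [541.44928651 -25.32225697 118.        ] -10.1
plate [543.14475529 -24.42999709  74.        ] -10.0 -9.9 202.2404828140419 96.92250890923542
rails [ 454. -286.   48.] [ 566. -267.   48.] 114.12470348282655 [ 509.83991996 -276.85144378   48.        ] 9.7
mate [538. 241.  40.] [603. 317.  34.] 49.6 [570.20016136 278.99988815  37.        ] 100.20289496704326
```

```bash
python3 - <<'E'
from h import *
s=read_state();print(rel(s,(540.5,-26,89),np.radians(80)))
E
```

```text
(array([-0.0032,  0.0022,  0.1613]), array([ 0.0004, -0.0003,  0.0072]))
```

>>> apply_moves:
  linear:
    - [-0.003, 0.002, 0.03]
    - [-0.003, 0.002, 0.06]
    - [-0.003, 0.002, 0.09]
    - [-0.003, 0.002, 0.115]
    - [-0.003, 0.002, 0.135]
    - [-0.003, 0.002, 0.15]
    - [-0.003, 0.002, 0.161]
    - [-0.003, 0.002, 0.161]
    - [-0.003, 0.002, 0.161]
    - [-0.003, 0.002, 0.161]
    - [-0.003, 0.002, 0.161]
    - [-0.003, 0.002, 0.161]
    - [-0.003, 0.002, 0.161]
    - [-0.003, 0.002, 0.161]
    - [-0.003, 0.002, 0.161]
    - [-0.003, 0.002, 0.161]
    - [-0.003, 0.002, 0.161]
    - [-0.003, 0.002, 0.161]
    - [-0.003, 0.002, 0.161]
  turn:
    - [0, 0, 0.007]
    - [0, 0, 0.007]
    - [0, 0, 0.007]
    - [0, 0, 0.007]
    - [0, 0, 0.007]
    - [0, 0, 0.007]
    - [0, 0, 0.007]
    - [0, 0, 0.007]
    - [0, 0, 0.007]
    - [0, 0, 0.007]
    - [0, 0, 0.007]
    - [0, 0, 0.007]
    - [0, 0, 0.007]
    - [0, 0, 0.007]
    - [0, 0, 0.007]
    - [0, 0, 0.007]
    - [0, 0, 0.007]
    - [0, 0, 0.007]
    - [0, 0, 0.007]
  fingers: [0.07, 0.06, 0.05, 0.05, 0.05, 0.05, 0.05, 0.05, 0.03, 0.024, 0.022, 0.02, 0.015, 0.01, 0.01, 0.01, 0.01, 0.01, 0.01]
  grip_force: 10

```text
time_s: 3.4
ee_pos: [540.9, -26.3, 90.3]
tool_rot: [0.273, 3.128, 0.0]
force: [-0.4, -0.3, 5.4]
finger_gap: 0.214
```

```bash
python3 look.py w2; python3 -c "
from h import *
s=read_state();print(s['torque'],Rn.from_rotvec(s['tool_rot']).inv().apply(s['force']))"
```

```text
3.4 [540.91148131 -26.30783479  90.30348825] [2.73494466e-01 3.12811031e+00 3.87098723e-04] [-0.35521593 -0.30569113  5.38020954] 0.21387691150630037
[-0.01381111  0.0402676  -0.14220001] [ 1.08331872  0.44336654 -5.33597968]
```

View pics/w2.png

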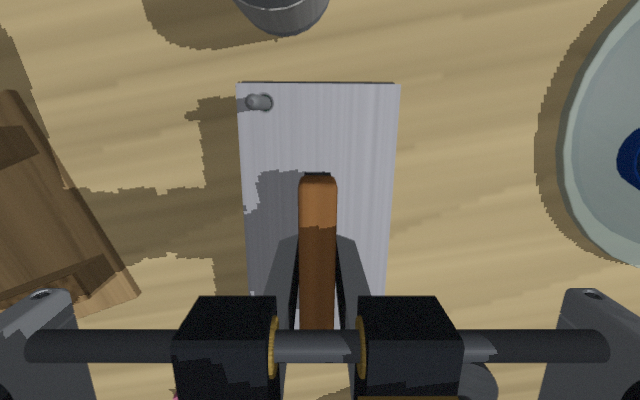

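The bar is gripped (20.1 mm gap) near its middle, and lateral forces are about nil. I'll firm up the grip and lift straight.

>>> apply_moves:
  linear:
    - [0, 0, 0]
    - [0, 0, 0]
    - [0, 0, -0.003]
    - [0, 0, -0.008]
    - [0, 0, -0.014]
    - [0, 0, -0.021]
    - [0, 0, -0.028]
    - [0, 0, -0.035]
    - [0, 0, -0.042]
    - [0, 0, -0.049]
    - [0, 0, -0.056]
    - [0, 0, -0.063]
    - [0, 0, -0.07]
    - [0, 0, -0.077]
    - [0, 0, -0.084]
    - [0, 0, -0.088]
    - [0, 0, -0.088]
    - [0, 0, -0.088]
  turn:
    - [0, 0, 0]
    - [0, 0, 0]
    - [0, 0, 0]
    - [0, 0, 0]
    - [0, 0, 0]
    - [0, 0, 0]
    - [0, 0, 0]
    - [0, 0, 0]
    - [0, 0, 0]
    - [0, 0, 0]
    - [0, 0, 0]
    - [0, 0, 0]
    - [0, 0, 0]
    - [0, 0, 0]
    - [0, 0, 0]
    - [0, 0, 0]
    - [0, 0, 0]
    - [0, 0, 0]
  fingers: [0.01, 0.01, 0.01, 0.01, 0.01, 0.01, 0.01, 0.01, 0.01, 0.01, 0.01, 0.01, 0.01, 0.01, 0.01, 0.01, 0.01, 0.01]
  grip_force: 45

```text
time_s: 4.95
ee_pos: [540.9, -26.3, 178.5]
tool_rot: [0.273, 3.128, 0.0]
force: [-0.1, 0.7, -3.9]
finger_gap: 0.209
```

```bash
python3 look.py w3; python3 - <<'E'
from h import *
import pickle
print(read_state()["torque"])
w=pickle.load(open("w2.pkl","rb"));C=cam("wrist",w)
print("w2 bar end",ray(C,(318,175),118),"plate end corners",ray(C,(238,83),74),ray(C,(399,84),74),"bar top mid line y at row175")
# expected projections of rest after top-cam estimate in top picture
cv2.imwrite("pics/top3.png",cv2.resize(camera("top")[110:270,240:440,::-1],None,fx=3.9,fy=3.7,interpolation=cv2.INTER_CUBIC))
E
```

```text
4.95 [540.88792927 -26.31833178 178.5306647 ] [2.73360414e-01 3.12771027e+00 3.47952223e-04] [-0.14013757  0.65006077 -3.92233201] 0.20884632977380116
[0.02976772 0.00985434 0.02063816]
w2 bar end [489.32206339 -15.79402572 118.        ] plate end corners [436.97482524 -53.45450485  74.        ] [453.71329587  38.28715571  74.        ] bar top mid line y at row175
```

View pics/w3.png

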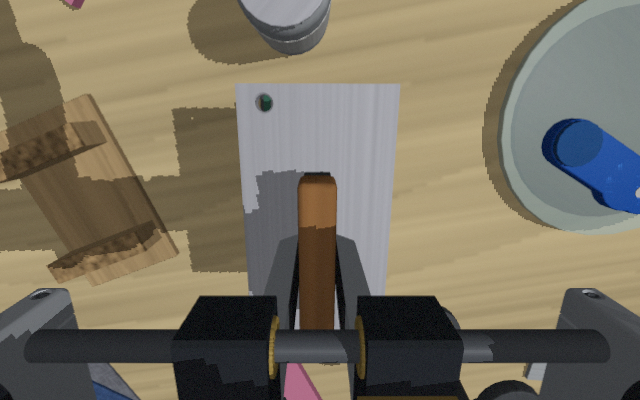

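The plate is clear and level, the pin hole at (264,102) is empty, and the load reads about 4 N. I'll carry it to above the rest.

```bash
python3 - <<'E'
from h import *
s=read_state();print(rel(s,(506,-284,178),np.radians(100)))
E
```

```text
(array([-0.0108, -0.2598, -0.0004]), array([ 3.00e-04,  4.00e-04, -3.49e-01]))
```

>>> apply_moves:
  linear:
    - [0, -0.007, 0]
    - [-0.001, -0.02, 0]
    - [-0.0015, -0.04, 0]
    - [-0.0025, -0.06, 0]
    - [-0.0035, -0.08, 0]
    - [-0.004, -0.1, 0]
    - [-0.005, -0.12, 0]
    - [-0.006, -0.14, 0]
    - [-0.0065, -0.16, 0]
    - [-0.0075, -0.18, 0]
    - [-0.008, -0.2, 0]
    - [-0.009, -0.22, 0]
    - [-0.01, -0.24, 0]
    - [-0.011, -0.253, 0]
    - [-0.011, -0.26, 0]
    - [-0.011, -0.26, 0]
    - [-0.011, -0.26, 0]
  turn:
    - [0, 0, -0.01]
    - [0, 0, -0.027]
    - [0, 0, -0.054]
    - [0, 0, -0.08]
    - [0, 0, -0.107]
    - [0, 0, -0.134]
    - [0, 0, -0.16]
    - [0, 0, -0.187]
    - [0, 0, -0.214]
    - [0, 0, -0.24]
    - [0, 0, -0.267]
    - [0, 0, -0.294]
    - [0, 0, -0.32]
    - [0, 0, -0.34]
    - [0, 0, -0.349]
    - [0, 0, -0.349]
    - [0, 0, -0.349]
  fingers: [0.01, 0.01, 0.01, 0.01, 0.01, 0.01, 0.01, 0.01, 0.01, 0.01, 0.01, 0.01, 0.01, 0.01, 0.01, 0.01, 0.01]

```text
time_s: 6.47
ee_pos: [505.8, -284.0, 177.2]
tool_rot: [0.273, -3.13, -0.002]
force: [0.0, 1.4, -4.9]
finger_gap: 0.21
```

```bash
python3 look.py w4
```

```text
6.4667 [ 505.84823859 -284.03639679  177.18487183] [ 2.72665387e-01 -3.12962620e+00 -2.43061183e-03] [ 0.02784456  1.38544749 -4.93118529] 0.20969851252791613
```

View pics/w4.png

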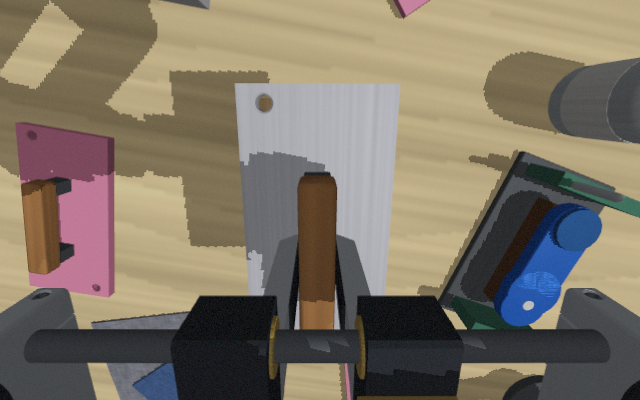

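The rest is hidden right under the plate as expected. The blue sole on the jig is seen at (550,265), with its heel lift at (577,230) towards the robot and its toe away. I'll lower the plate.

>>> apply_moves:
  linear:
    - [0, 0, 0.01]
    - [0, 0, 0.025]
    - [0, 0, 0.04]
    - [0, 0, 0.055]
    - [0, 0, 0.068]
    - [0, 0, 0.078]
    - [0, 0, 0.085]
    - [0, 0, 0.09]
    - [0, 0, 0.094]
    - [0, 0, 0.096]
    - [0, 0, 0.096]
  turn:
    - [0, 0, 0]
    - [0, 0, 0]
    - [0, 0, 0]
    - [0, 0, 0]
    - [0, 0, 0]
    - [0, 0, 0]
    - [0, 0, 0]
    - [0, 0, 0]
    - [0, 0, 0]
    - [0, 0, 0]
    - [0, 0, 0]
  fingers: [0.01, 0.01, 0.01, 0.01, 0.01, 0.01, 0.01, 0.01, 0.01, 0.01, 0.01]

```text
time_s: 7.43
ee_pos: [506.2, -283.4, 81.3]
tool_rot: [-0.274, 3.129, 0.002]
force: [-0.4, -0.1, -4.6]
finger_gap: 0.208
```

```bash
python3 - <<'E'
from h import *
im=camera("top")[:,:,::-1]
cv2.imwrite("pics/top5.png",cv2.resize(im[120:270,250:430],None,fx=4,fy=4,interpolation=cv2.INTER_CUBIC))
s=read_state();print(s["ee_pos"],s["force"])
E
```

```text
[ 506.291793   -283.59666894   81.72496988] [-0.51510678  0.43758703 -4.16347749]
```

View pics/top5.png

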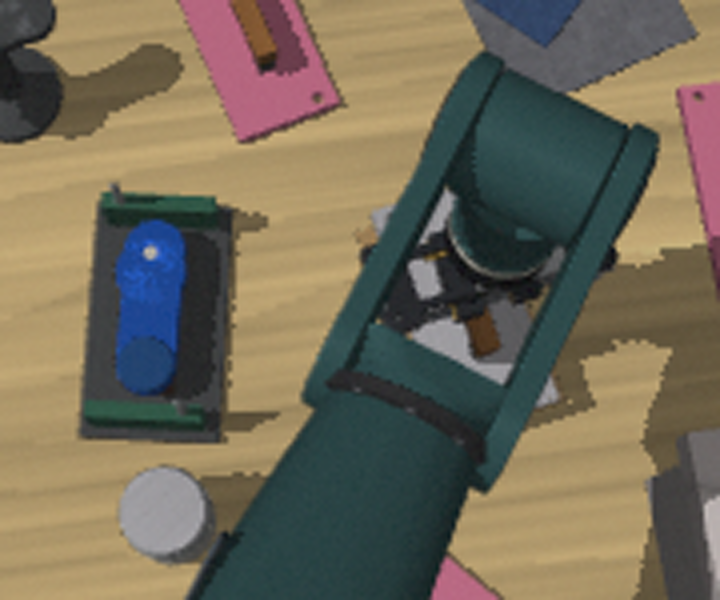

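The plate hovers over the rest: its corners at (372,212) and (556,402) sit over the rest's board, with an even sliver of board showing. I'll lower the last 5 mm to contact.

>>> apply_moves:
  linear:
    - [0, 0, 0.002]
    - [0, 0, 0.003]
    - [0, 0, 0.004]
    - [0, 0, 0.005]
    - [0, 0, 0.006]
    - [0, 0, 0.006]
  turn:
    - [0, 0, 0]
    - [0, 0, 0]
    - [0, 0, 0]
    - [0, 0, 0]
    - [0, 0, 0]
    - [0, 0, 0]
  fingers: [0.01, 0.01, 0.01, 0.01, 0.01, 0.01]

```text
time_s: 7.98
ee_pos: [506.4, -283.7, 76.4]
tool_rot: [-0.274, 3.129, 0.001]
force: [-0.9, 0.6, -1.6]
finger_gap: 0.209
```

>>> apply_moves:
  linear:
    - [0, 0, 0.001]
    - [0, 0, 0.001]
    - [0, 0, 0.001]
    - [0, 0, 0.001]
    - [0, 0, 0.001]
    - [0, 0, 0.001]
    - [0, 0, 0.001]
    - [0, 0, 0.001]
    - [0, 0, 0.001]
  turn:
    - [0, 0, 0]
    - [0, 0, 0]
    - [0, 0, 0]
    - [0, 0, 0]
    - [0, 0, 0]
    - [0, 0, 0]
    - [0, 0, 0]
    - [0, 0, 0]
    - [0, 0, 0]
  fingers: [0.01, 0.01, 0.022, 0.025, 0.035, 0.045, 0.05, 0.05, 0.05]

```text
time_s: 8.73
ee_pos: [506.5, -283.7, 75.3]
tool_rot: [-0.274, 3.128, 0.001]
force: [0.7, 0.5, -0.0]
finger_gap: 0.528
```

>>> apply_moves:
  linear:
    - [0, 0, -0.005]
    - [0, 0, -0.02]
    - [0, 0, -0.05]
    - [0, 0, -0.09]
    - [0, 0, -0.13]
    - [0, 0, -0.17]
    - [0, 0, -0.19]
    - [0, 0, -0.19]
    - [0, 0, -0.19]
  turn:
    - [0, 0, 0]
    - [0, 0, 0]
    - [0, 0, 0]
    - [0, 0, 0]
    - [0, 0, 0]
    - [0, 0, 0]
    - [0, 0, 0]
    - [0, 0, 0]
    - [0, 0, 0]
  fingers: [0.05, 0.05, 0.05, 0.05, 0.06, 0.07, 0.08, 0.08, 0.08]

```text
time_s: 9.48
ee_pos: [506.8, -284.3, 267.5]
tool_rot: [-0.274, 3.125, -0.004]
force: [0.2, -0.4, -0.6]
finger_gap: 0.838
```

```bash
python3 look.py w6; python3 - <<'E'
from h import *
s=read_state();print(rel(s,(541,-26,220),np.radians(80)))
E
```

```text
9.4833 [ 506.84973664 -284.25860176  267.50258957] [-0.27354907  3.12513773 -0.00361359] [ 0.22310213 -0.38186887 -0.56474585] 0.8377773815453756
(array([-0.079 ,  0.2478,  0.0453]), array([0.0006, 0.0011, 0.3492]))
```

View pics/w6.png

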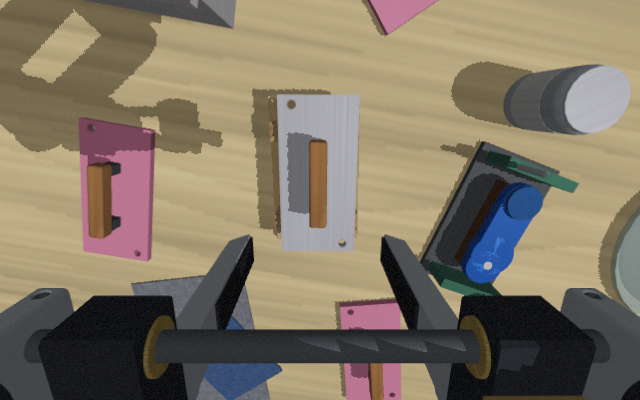

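The plate lies flat on the rest, with the cork rail ends showing on both sides at (272,122)/(280,225) and (358,135)/(355,222), so it is centred to a few mm. Next, over the jig.

>>> apply_moves:
  linear:
    - [-0.012, 0.037, 0.007]
    - [-0.024, 0.074, 0.014]
    - [-0.036, 0.112, 0.021]
    - [-0.048, 0.15, 0.028]
    - [-0.06, 0.188, 0.035]
    - [-0.072, 0.225, 0.042]
    - [-0.079, 0.248, 0.045]
    - [-0.079, 0.248, 0.045]
    - [-0.079, 0.248, 0.045]
    - [-0.079, 0.248, 0.045]
  turn:
    - [0, 0, 0.06]
    - [0, 0, 0.12]
    - [0, 0, 0.18]
    - [0, 0, 0.24]
    - [0, 0, 0.3]
    - [0, 0, 0.349]
    - [0, 0, 0.349]
    - [0, 0, 0.349]
    - [0, 0, 0.349]
    - [0, 0, 0.349]
  fingers: [0.08, 0.08, 0.08, 0.08, 0.08, 0.08, 0.08, 0.08, 0.08, 0.08]

```text
time_s: 10.37
ee_pos: [540.2, -26.3, 218.6]
tool_rot: [-0.274, -3.128, -0.0]
force: [0.3, 0.2, -0.1]
finger_gap: 0.851
```

```bash
python3 look.py w7
```

```text
10.3667 [540.1978974  -26.27383345 218.58831578] [-2.73518405e-01 -3.12758558e+00 -2.98917627e-04] [ 0.3446944   0.24390969 -0.11371972] 0.8505658148306395
```

View pics/w7.png

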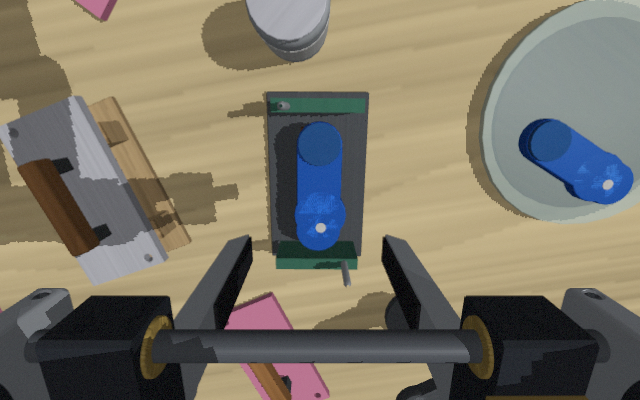

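The wrist view shows the sole along the jig, with its heel lift at (320,144), heel end near row 122, toe end at (319,250) and waist sides at columns 298 and 341. The mate's heel lift is at (551,140) and its toe end near (618,200). The plate is lying on the rest.

```bash
python3 - <<'E'
from h import *
import pickle
s=pickle.load(open("w7.pkl","rb"));C=cam("wrist",s)
c=lambda u,v,z: ray(C,(u,v),z)
ad=lambda a,b: np.degrees(np.arctan2(*(b-a)[[1,0]])).round(1)
h,t=c(320,144,58),c(320,250,46);print("heel",h,"toe",t,np.linalg.norm((h-t)[:2]),ad(h,t))
l,r=c(298,184,52),c(341,184,52);print("waist",l,r,np.linalg.norm(l-r))
u=np.array([np.cos(np.radians(-10)),np.sin(np.radians(-10)),0]);mid=h+51*u;print("mid",mid)
mh,mt=c(551,140,40),c(605,183,34);a=ad(mh,mt);print("mate heel",mh,mt,a)
w=np.radians(49.5);mm=mh+51*np.array([np.cos(w),np.sin(w),0]);print("mate mid",mm)
for k in ("top",):
    print("mate from top", [ray(cam("top"),(x/2.85+140,y/2.85+110),z).round() for x,y,z in [(204,284,40),(137,240,34)]])
print(rel(read_state(),(mid[0]-8*u[0],mid[1]-8*u[1],26),np.radians(80)))
E
```

```text
heel [494.49741858 -13.88875652  58.        ] toe [621.1085876  -35.72571608  46.        ] 128.48050794650965 -9.8
waist [534.53495308 -45.77322746  52.        ] [542.90110047   1.6409599   52.        ] 48.146625893323275
mid [544.72261399 -22.74481358  58.        ]
mate heel [536.75432943 240.48229508  40.        ] [600.20891532 309.30038098  34.        ] 47.3
mate mid [569.8761799  279.26299933  40.        ]
mate from top [array([535., 231.,  40.]), array([600., 309.,  34.])]
(array([0.0043, 0.0048, 0.1932]), array([ 0.0001, -0.0009, -0.0011]))
```

The sole's sizes agree (48 mm waist, 128 mm heel to toe). Its underside will sit on the glass, so I'll grip with the fingertips 3 mm above it, TCP at z=39.

>>> apply_moves:
  linear:
    - [0.004, 0.004, 0.03]
    - [0.004, 0.004, 0.06]
    - [0.004, 0.004, 0.095]
    - [0.004, 0.004, 0.125]
    - [0.004, 0.004, 0.15]
    - [0.004, 0.004, 0.168]
    - [0.004, 0.004, 0.176]
    - [0.004, 0.004, 0.1795]
    - [0.004, 0.004, 0.1795]
    - [0.004, 0.004, 0.1795]
    - [0.004, 0.004, 0.1795]
    - [0.004, 0.004, 0.1795]
    - [0.004, 0.004, 0.1795]
    - [0.004, 0.004, 0.1795]
    - [0.004, 0.004, 0.1795]
    - [0.004, 0.004, 0.1795]
  turn:
    - [0, 0, 0]
    - [0, 0, 0]
    - [0, 0, 0]
    - [0, 0, 0]
    - [0, 0, 0]
    - [0, 0, 0]
    - [0, 0, 0]
    - [0, 0, 0]
    - [0, 0, 0]
    - [0, 0, 0]
    - [0, 0, 0]
    - [0, 0, 0]
    - [0, 0, 0]
    - [0, 0, 0]
    - [0, 0, 0]
    - [0, 0, 0]
  fingers: [0.075, 0.075, 0.075, 0.075, 0.075, 0.075, 0.075, 0.075, 0.06, 0.055, 0.05, 0.045, 0.04, 0.04, 0.04, 0.04]
  grip_force: 12

```text
time_s: 11.75
ee_pos: [538.1, -22.5, 41.3]
tool_rot: [0.275, 3.128, -0.001]
force: [-0.4, -0.9, 6.2]
finger_gap: 0.532
```

Gripped (50.0 mm, the waist width). I'll lift.

>>> apply_moves:
  linear:
    - [0, 0, 0]
    - [0, 0, 0]
    - [0, 0, -0.005]
    - [0, 0, -0.015]
    - [0, 0, -0.03]
    - [0, 0, -0.045]
    - [0, 0, -0.06]
    - [0, 0, -0.075]
    - [0, 0, -0.09]
    - [0, 0, -0.1]
    - [0, 0, -0.1]
    - [0, 0, -0.1]
  turn:
    - [0, 0, 0]
    - [0, 0, 0]
    - [0, 0, 0]
    - [0, 0, 0]
    - [0, 0, 0]
    - [0, 0, 0]
    - [0, 0, 0]
    - [0, 0, 0]
    - [0, 0, 0]
    - [0, 0, 0]
    - [0, 0, 0]
    - [0, 0, 0]
  fingers: [0.04, 0.04, 0.04, 0.04, 0.04, 0.04, 0.04, 0.04, 0.04, 0.04, 0.04, 0.04]
  grip_force: 25

```text
time_s: 12.75
ee_pos: [538.2, -22.4, 141.8]
tool_rot: [0.275, 3.126, -0.001]
force: [0.2, 0.4, -0.4]
finger_gap: 0.528
```

```bash
python3 - <<'E'
from h import *
s=read_state();print(s["ee_pos"],s["q"],s["force"],s["finger_gap"]*94);print(rel(s,(485.7,325,141),np.radians(139)))
E
```

```text
[538.18635327 -22.39963267 141.80130892] [-1.46672201e-01  8.08364517e-02  1.50398412e+00 -2.99127768e-04
  1.55367277e+00 -1.54200433e+00] [ 0.18033862  0.39202059 -0.3832774 ] 49.66550516424796
(array([0.1123, 0.3329, 0.0004]), array([-0.0018,  0.0027, -1.0307]))
```

>>> apply_moves:
  linear:
    - [0.003, 0.01, 0]
    - [0.009, 0.027, 0]
    - [0.016, 0.047, 0]
    - [0.022, 0.067, 0]
    - [0.029, 0.087, 0]
    - [0.036, 0.107, 0]
    - [0.043, 0.127, 0]
    - [0.05, 0.147, 0]
    - [0.056, 0.167, 0]
    - [0.063, 0.187, 0]
    - [0.07, 0.207, 0]
    - [0.077, 0.227, 0]
    - [0.083, 0.247, 0]
    - [0.09, 0.267, 0]
    - [0.097, 0.287, 0]
    - [0.104, 0.307, 0]
    - [0.109, 0.323, 0]
    - [0.112, 0.333, 0]
    - [0.112, 0.333, 0]
    - [0.112, 0.333, 0]
  turn:
    - [0, 0, -0.03]
    - [0, 0, -0.09]
    - [0, 0, -0.15]
    - [0, 0, -0.21]
    - [0, 0, -0.27]
    - [0, 0, -0.33]
    - [0, 0, -0.39]
    - [0, 0, -0.45]
    - [0, 0, -0.51]
    - [0, 0, -0.57]
    - [0, 0, -0.63]
    - [0, 0, -0.69]
    - [0, 0, -0.75]
    - [0, 0, -0.81]
    - [0, 0, -0.87]
    - [0, 0, -0.93]
    - [0, 0, -0.99]
    - [0, 0, -1.02]
    - [0, 0, -1.03]
    - [0, 0, -1.03]
  fingers: [0.04, 0.04, 0.04, 0.04, 0.04, 0.04, 0.04, 0.04, 0.04, 0.04, 0.04, 0.04, 0.04, 0.04, 0.04, 0.04, 0.04, 0.04, 0.04, 0.04]

```text
time_s: 14.42
ee_pos: [485.3, 325.0, 140.4]
tool_rot: [-1.303, 2.858, -0.004]
force: [0.4, -0.7, -0.9]
finger_gap: 0.529
```

```bash
python3 look.py w8
```

```text
14.4167 [485.32426759 325.0047168  140.35271432] [-1.30315027  2.85815426 -0.00414358] [ 0.41235635 -0.69942953 -0.90844085] 0.5290180148852008
```

View pics/w8.png

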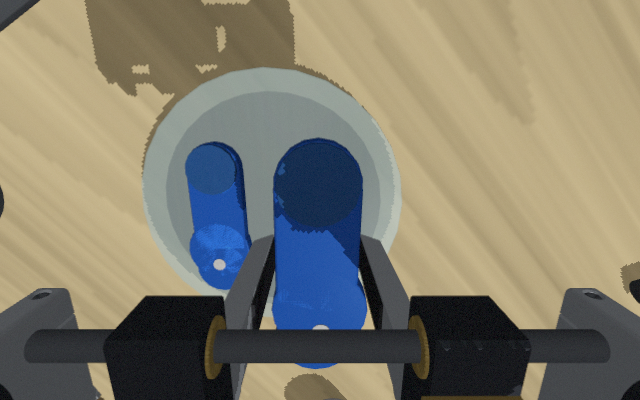

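The view shows the sole held at (318,260), parallel to the mate (heel at (212,168), toe at (222,280)). The glass edges are at (142,190), (401,185) and (268,67).

```bash
python3 - <<'E'
from h import *
import pickle
s=pickle.load(open("w8.pkl","rb"));C=cam("wrist",s)
c=lambda u,v,z: ray(C,(u,v),z)[:2]
P=[c(*p,18) for p in [(142,190),(401,185),(268,67),(360,100),(175,115)]]
from scipy.optimize import least_squares
f=least_squares(lambda x:[np.hypot(*(p-x))-130 for p in P],[526,298]);print("glass",f.x,f.fun.round(1))
h,t=c(212,168,40),c(220,268,34);d=t-h;print("mate",h,t,np.degrees(np.arctan2(d[1],d[0])))
R=Rn.from_rotvec(s["tool_rot"]).as_matrix();x=-R[:2,0];print("sole yaw",np.degrees(np.arctan2(x[1],x[0])));mid=s["ee_pos"][:2]+6.6*x
m=h+51*d/np.linalg.norm(d);print("sole mid",mid,"mate mid",m,"to glass",mid-f.x,"lateral to mate",R[:2,1]@(mid-m))
E
```

```text
glass [526.09311543 308.15893134] [ 1.  -2.8  1.5  2.  -3.7]
mate [534.85431323 240.42935149] [604.8099175 315.5402588] 47.03529300092422
sole yaw 49.02033758599748
sole mid [489.6524876  329.98733526] mate mid [569.61324757 277.74980813] to glass [-36.44062783  21.82840392] lateral to mate 94.62239000703586
```

The sole is about 42 mm from the glass centre, 95 mm to the side of the mate and within 2° of parallel. I'll lower it.

>>> apply_moves:
  linear:
    - [0, 0, 0.012]
    - [0, 0, 0.03]
    - [0, 0, 0.05]
    - [0, 0, 0.07]
    - [0, 0, 0.088]
    - [0, 0, 0.1]
    - [0, 0, 0.107]
    - [0, 0, 0.111]
    - [0, 0, 0.113]
    - [0, 0, 0.115]
    - [0, 0, 0.115]
  turn:
    - [0, 0, 0]
    - [0, 0, 0]
    - [0, 0, 0]
    - [0, 0, 0]
    - [0, 0, 0]
    - [0, 0, 0]
    - [0, 0, 0]
    - [0, 0, 0]
    - [0, 0, 0]
    - [0, 0, 0]
    - [0, 0, 0]
  fingers: [0.04, 0.04, 0.04, 0.04, 0.04, 0.04, 0.04, 0.04, 0.04, 0.04, 0.04]

```text
time_s: 15.38
ee_pos: [486.4, 324.5, 26.3]
tool_rot: [-1.3, 2.857, -0.004]
force: [0.6, 0.0, -2.0]
finger_gap: 0.533
```

>>> apply_moves:
  linear:
    - [0, 0, 0.001]
    - [0, 0, 0.0015]
    - [0, 0, 0.002]
  turn:
    - [0, 0, 0]
    - [0, 0, 0]
    - [0, 0, 0]
  fingers: [0.04, 0.04, 0.04]

```text
time_s: 15.63
ee_pos: [486.8, 324.7, 25.0]
tool_rot: [-1.3, 2.856, -0.004]
force: [0.1, 0.2, -1.4]
finger_gap: 0.528
```

>>> apply_moves:
  linear:
    - [0, 0, 0.001]
    - [0, 0, 0.002]
    - [0, 0, 0.0025]
    - [0, 0, 0.0025]
  turn:
    - [0, 0, 0]
    - [0, 0, 0]
    - [0, 0, 0]
    - [0, 0, 0]
  fingers: [0.04, 0.04, 0.04, 0.04]

```text
time_s: 15.97
ee_pos: [487.1, 324.9, 23.4]
tool_rot: [-1.3, 2.855, -0.004]
force: [-0.4, -0.2, 4.3]
finger_gap: 0.528
```

Contact (+4.3 N at z=23.4, expected 23.3). I'll release gently and rise.

>>> apply_moves:
  linear:
    - [0, 0, 0]
    - [0, 0, 0]
    - [0, 0, 0]
    - [0, 0, 0]
    - [0, 0, 0]
    - [0, 0, 0]
    - [0, 0, 0]
    - [0, 0, -0.005]
    - [0, 0, -0.02]
    - [0, 0, -0.05]
    - [0, 0, -0.085]
    - [0, 0, -0.12]
    - [0, 0, -0.155]
    - [0, 0, -0.19]
    - [0, 0, -0.22]
    - [0, 0, -0.22]
    - [0, 0, -0.22]
  turn:
    - [0, 0, 0]
    - [0, 0, 0]
    - [0, 0, 0]
    - [0, 0, 0]
    - [0, 0, 0]
    - [0, 0, 0]
    - [0, 0, 0]
    - [0, 0, 0]
    - [0, 0, 0]
    - [0, 0, 0]
    - [0, 0, 0]
    - [0, 0, 0]
    - [0, 0, 0]
    - [0, 0, 0]
    - [0, 0, 0]
    - [0, 0, 0]
    - [0, 0, 0]
  fingers: [0.05, 0.053, 0.058, 0.064, 0.07, 0.07, 0.07, 0.07, 0.07, 0.07, 0.07, 0.07, 0.07, 0.07, 0.07, 0.07, 0.07]

```text
time_s: 17.38
ee_pos: [487.0, 325.6, 246.7]
tool_rot: [-1.297, 2.85, -0.003]
force: [-0.9, 0.6, -0.3]
finger_gap: 0.743
```

```bash
python3 look.py w9; python3 - <<'E'
from h import *
a=camera("side")[120:320,190:430,::-1];b=cv2.imread("pics/w9.png")
a=cv2.resize(a,(480,400));cv2.imwrite("pics/fin.png",cv2.resize(np.hstack([b[:,100:480],a]),(800,372)))
E
```

```text
17.3833 [486.9836583  325.55765797 246.71581052] [-1.29688379  2.84963347 -0.00297721] [-0.92011094  0.55636665 -0.31386766] 0.743145582711399
```

View pics/fin.png

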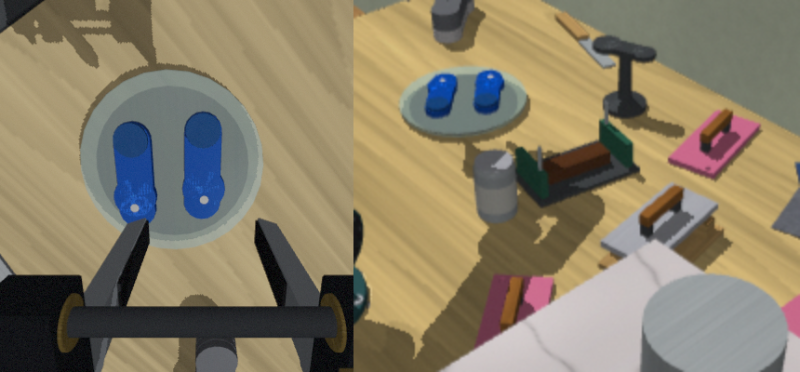

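The final view shows both soles flat on the glass at (133,170) and (203,165), parallel and well apart. The plate is flat on the rest, and the tin and anvil are in place. I'll hand in.

```bash
python3 -c "
from bench import *
print(sign_off())"
```

```text
the job is handed in; nothing more can be done
None
```

The job is done and handed in at about 17.5 s of the 61 s; the hand-in gave no verdict.

- **Nest plate:** I lifted it straight and level off the pins. It was set down by force feedback on the rest, centred within a few mm as far as the pictures show, and released at about 0 N.
- **Blue sole:** I gripped it at the waist and laid it the same side up on the free half of the glass. Just before lowering, it measured about 42 mm from the disc's centre. It was about 95 mm to the side of the mate and within about 2° of parallel. I released it after a 4 N touch.
- **Last checks:** The last pictures show the plate and sole flat and released, and the soles not touching. The mate, tin and anvil look unmoved by eye; I did not re-measure them.
- **Disagreements:** The camera estimates disagreed by about 4 to 12 mm on the handle, rest and glass. That is well within the tolerances. No check failed.

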